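# Put the tall roll of wheel weights away

## Task

Slide the taller of the two rolls of wheel weights straight up off its spindle, lay it flat and wholly on the rubber mat, and let go of it there to change your grip: in the rack's bay there is room for a finger only inside the roll's hole and at the bay's open front. Then pick it up again and lower it into the open-fronted bay, without dropping it, so that it lies flat on the bay's floor, wholly inside. Leave the short roll on its spindle and everything else where it is.

Things in the scene. Friction and masses are not known exactly. Their poses are not given: they have to be found in the camera images.
- roll_tall: the tall roll: grey steel stick-on wheel weights wound on a cardboard core; a flat ring 68 mm outside diameter, 50 mm hole right through, 36 mm tall, 9 mm ring wall, about 0.3 kg. Origin: centre of the underside (on the ring's axis), z along the ring's axis, up at the start. It starts on one of the dispenser's two spindles
- roll_short: the short roll: the same kind and diameters (68 mm outside, 50 mm hole) but only 18 mm tall, on the other spindle. Origin: centre of the underside, z up
- dispenser: fixed grey base plate 220 (x) x 100 (y) x 12 mm with two upright aluminium spindles at x = -60 and +60 mm in its frame, y = 0. Each spindle: 42 mm diameter, tapered nose, top 85 mm above the bench; the rolls sit on square seats 52 mm wide, 30 mm above the bench. Origin: centre of the plate's underside, z up
- spindle_near (a point): top centre of the dispenser's spindle at its x = -60 mm (85 mm above the bench), axes as the dispenser's
- spindle_far (a point): top centre of the dispenser's spindle at its x = +60 mm (85 mm above the bench), axes as the dispenser's
- mat: fixed black rubber mat, 170 x 170 mm, 3 mm thick, empty. Origin: centre of its underside, z up, x and y along its edges
- bay_floor (a point): centre of the free bay's floor in the grey plastic rack, 15 mm above the bench. x points to the bay's back wall, z up; top and front (-x) are open. Floor 88 mm (x) by 82 mm (y), centred here. Side and back walls: 5 mm thick, 45 mm high above the floor. Beyond the +y wall is a narrow pocket of valve caps, 46 mm wide, not to be used
- wheel_nut: steel wheel nut, 22 mm across, 18 mm tall, lying on the dispenser's plate between the spindles, beside their line; origin centre of underside; leave alone
- paste_jar: white jar 72 mm diameter, 70 mm tall; origin centre of underside; leave alone
- spray_can: aluminium can 60 mm diameter, 110 mm tall; origin centre of underside; leave alone
- screwdriver: screwdriver lying on the bench; leave alone
- wrench: wrench lying on the bench; leave alone
- socket: steel socket 28 mm diameter, 40 mm tall, standing on the dispenser's plate between the spindles, opposite the nut; origin centre of underside; leave alone
- pressure_gauge: round black tyre pressure gauge 64 mm diameter, 24 mm thick, with a brass stem, lying on the bench; origin centre of the dial's underside; leave alone
Not all that is in view belongs to the job. Of the things that look like the part that bears bay_floor, take the one that is nearest to the robot's base at the start. What is shaped like the roll_tall but orange is not meant.

How it is judged:
By the outcome, as a careful person would: the job done as asked, in the order asked, and still so for the second after the job is handed in, with the robot touching nothing.
It also fails if it takes over 61 s, if anything falls off the work surface, if the arm or the gripper's body presses on something with over 40 N, if the wrist force passes 120 N, or if a joint passes its speed limit or range.

## Robot

A 6-joint arm with a two-finger parallel gripper is mounted at the origin on the work surface. World frame = base frame: x ahead of the robot, y to its left, z up, the work surface at z = 0. Lengths are in m, angles in rad, forces in N, time in s.
With the tool pointing down it reaches from about 0.15 to 0.775 m from the base axis. Payload 6.1 kg.
Tool frame: the origin (TCP) lies between the finger pads; the fingertips stand 22 mm ahead of it and the grasp point (between the pads) lies 3 mm ahead of it; z points along the fingers, y is the line along which they close (so a half turn about z gives the same grasp; the last joint's range is limited). The gripper opens to 85 mm and grips with 20 to 120 N. Pads are 22 mm wide; open, the fingers measure 114 mm over their backs; the gripper's body (76 mm by 85 mm) begins 54 mm behind the grasp point. The pads swing forward as they close: fully open they stand 13 mm farther back than shut.
Start: joints at [1.217, 0.126, -0.04, 1.405, 0, 1.571], TCP at [0.182, 0.492, 0.253] pointing down, gripper open.
Joint ranges: [-2.72, 2.72], [-0.95, 1.95], [-1.27, 1.35], [-1.78, 2.02], [-1.46, 1.47], [-3.14, 3.14]. Speed limits (rad/s): [2.39, 2.39, 3.01, 3.14, 3.14, 3.14].

## Interface

Orientations are given as a unit quaternion [w, x, y, z].
In Python, from cell import * gives the robot as it stands. The module is installed in compiled form; this text tells all that it offers.
- The arm moves only by the tool step_arm, never from a script. Its argument "motion" is a list that holds one entry, the list of rows, each a list of 5 numbers: the shift along the world's x, y, z in mm, then the turn about the world's z in degrees, then the closure, from -1 (fully open) to 1 (shut). A call has 1 to 20 rows; each row shifts and turns the commanded pose from where the row before left it; what a row does not reach is not made up. A row lasts 1/10 s, in which the tool goes at most 50 mm and 8.59 degrees, less where a joint would pass 70% of its speed; a pose out of reach is approached as far as the arm can. A call with a gripper value outside its range is refused whole. The fingers move at their own pace and stop on an object; "squeeze" is the grip in N (left out, the last holds). Time passes only in rows, so rows that do not move let the fingers close. It gives the time, the measured TCP pose, the force, the opening and the grip force at its end, in the units of the state.
- observe(): the state, without advancing time (a new reading comes with each control period).
- grab_frame(name): name is "scene" or "top" or "wrist"; returns a dict with "frame" (400x640x3 uint8, red, green, blue), "vertical_fov" (degrees; the focal length in pixels is half the picture's height over the tangent of half this angle, whatever the lens; pixels are square), "cx", "cy" (the principal point, pixels), "xyz" and "attitude" of the camera in the world. Camera axes: x right, y up, looking along -z (the intrinsics and any distortion apply to the point x, -y, -z); pixel columns grow to the right and rows downward; lengths in m; the calibration is good to about 2 mm. A picture is of the moment at which its call begins. There is no depth.
- hand_in(): hands the job in; it is judged then, once.
The state is a dict: "t": time; "joint_positions": joint angles; "qd": joint speeds; "tau": joint torques, N m; "ee_pos": TCP position; "eef_rot": TCP orientation; "force": force on the tool from outside, world axes, zero at the start; "wrist_torque": the same for the moment, N m; "width": opening from 0.0 (shut) to 1.0 (fully open); "grasp_force": force on a finger pad.
Only numpy, scipy, OpenCV 4.12 (cv2) and the standard library are available. Lean on these libraries where they do the work, as an engineer would, in place of code of your own. Each camera call takes 0.05 s, during which the arm holds its last target. There are 200 camera calls.

## Working session

There is one attempt and no reset: what is moved stays moved. The work goes in short steps, Python scripts to look and compute and a tool call to move; the robot and the scene stay as the last step left them, time stands still between calls to the robot, and variables do not carry over. Pictures are saved under pics/ and viewed, at most 10 in all, crops included, and the job is handed in when it is done.

Besides the shell and the picture viewer there is one more tool, called after ">>>" in YAML: its name, and indented under it one key for each argument. step_arm: Moves the arm, as the interface text tells. Its arguments: {"type":"object","properties":{"motion":{"type":"array","items":{"type":"array","items":{"type":"array","items":{"type":"number"}}}},"squeeze":{"type":"number"}},"required":["motion"]}

```bash
mkdir -p pics
cat > h.py <<'E'
from cell import *
import numpy as np, cv2
from scipy.spatial.transform import Rotation as R
def grab(n,fn=None):
    f=grab_frame(n)
    if fn: cv2.imwrite('pics/'+fn,f['frame'][:,:,::-1])
    return f
def rot(f):
    a=np.array(f['attitude'])
    return a if a.shape==(3,3) else R.from_quat(a,scalar_first=True).as_matrix()
def foc(f): return f['frame'].shape[0]/2/np.tan(np.radians(f['vertical_fov'])/2)
def ray(f,u,v):
    d=np.array([(u-f['cx'])/foc(f),-(v-f['cy'])/foc(f),-1.]); return np.array(f['xyz']),rot(f)@d
def plane(f,u,v,z):
    o,d=ray(f,u,v); return o+d*(z-o[2])/d[2]
def tri(*rs):
    A=0;b=0
    for o,d in rs:
        d=d/np.linalg.norm(d);P=np.eye(3)-np.outer(d,d);A=A+P;b=b+P@o
    p=np.linalg.solve(A,b)
    return p,[np.linalg.norm((np.eye(3)-np.outer(d,d)/(d@d))@(p-o)) for o,d in rs]
def proj(f,p):
    q=rot(f).T@(np.array(p)-f['xyz']); return f['cx']+foc(f)*q[0]/-q[2], f['cy']-foc(f)*q[1]/-q[2]
E
python3 - <<'E'
from h import *
for n in('scene','top','wrist'):
    f=grab(n,n+'0.png'); print(n,{k:v for k,v in f.items() if k!='frame'},foc(f))
print(observe())
E
```

```text
scene {'vertical_fov': 53.30028187506634, 'cx': 317.96146046987974, 'cy': 203.83518338828694, 'xyz': array([1.01234084, 0.51593918, 0.76890939]), 'attitude': array([0.2607304 , 0.12164549, 0.37536923, 0.88109022])} 398.5193003952978
top {'vertical_fov': 54.939636861484985, 'cx': 316.73951856913897, 'cy': 196.308962183601, 'xyz': array([ 0.3639022 , -0.09137281,  1.14552919]), 'attitude': array([ 0.7073854 ,  0.06933084, -0.07188154, -0.69973722])} 384.69105227041496
wrist {'vertical_fov': 63.36635133704255, 'cx': 318.03710822315594, 'cy': 199.60378739639359, 'xyz': array([0.1211607 , 0.516031  , 0.37282106]), 'attitude': array([ 0.81377219, -0.10769614, -0.07379581,  0.56633077])} 324.0403876139758
{'t': 0.15, 'joint_positions': array([ 1.21703274e+00,  1.26292027e-01, -4.03379188e-02,  1.40544046e+00,
        2.07925654e-06,  1.57082832e+00]), 'qd': array([ 0.00026309, -0.00132413,  0.0021836 , -0.00119493,  0.00170349,
       -0.00053154]), 'tau': array([ 3.51334825e-05, -4.36276317e+01,  3.53149867e+01,  1.35112839e-02,
       -1.09436931e-05, -3.68792197e-07]), 'ee_pos': array([0.18177621, 0.49222064, 0.25269826]), 'eef_rot': array([-1.13107123e-04,  1.75976593e-01,  9.84394145e-01, -6.26917148e-04]), 'force': array([-0.79318272, -0.26309912, -0.62165709]), 'wrist_torque': array([-0.03587846, -0.0671922 , -0.00165442]), 'grasp_force': 0.0, 'width': 0.9993114210309348}
```

View pics/scene0.png

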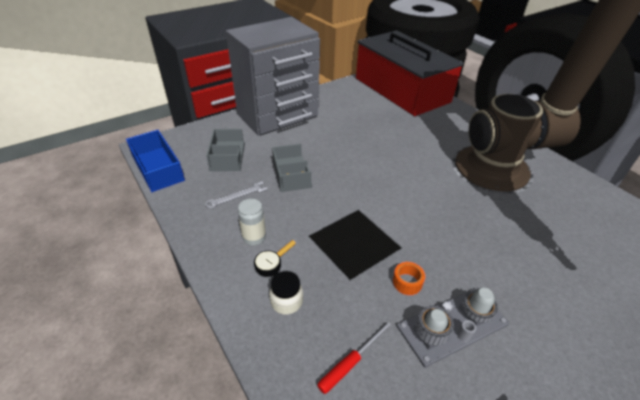

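View pics/top0.png

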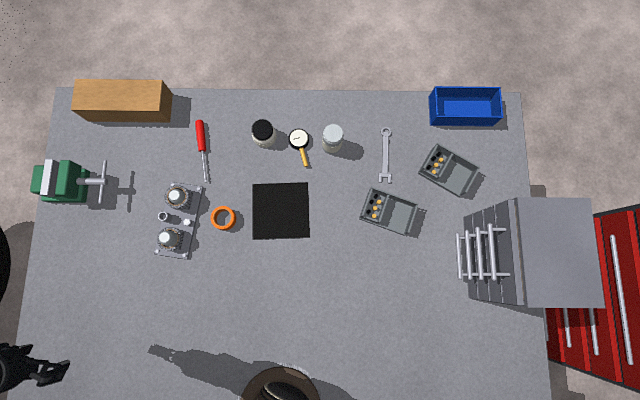

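The scene view shows the dispenser at about (450,325), the mat at (355,243) and two grey racks at (227,150) and (291,168). The top view shows the dispenser at (178,220), the mat at (281,211), and racks at (390,210), which is the nearer one, and (448,168).

Run:
```python
from h import *
t=cv2.imread('pics/top0.png');s=cv2.imread('pics/scene0.png')
c=lambda im,x,y,w=80,h=60:cv2.resize(im[y:y+h,x:x+w],(400,300),interpolation=cv2.INTER_CUBIC)
cv2.imwrite('pics/comp0.png',np.vstack([np.hstack([c(t,140,175,120,90),c(t,350,175)]),np.hstack([c(s,390,275,120,90),c(s,250,135)])]))
f=grab('top');
for n,u,v,z in[('spA',177,196,.085),('spB',170,238,.085),('rackc',390,210,.04),('rack2',448,168,.04),('mat',281,211,0)]: print(n,plane(f,u,v,z))
```

```text
spA [0.57537433 0.29836465 0.085     ]
spB [0.45749384 0.3078542  0.085     ]
rackc [ 0.54978606 -0.30809061  0.04      ]
rack2 [ 0.67862811 -0.48465685  0.04      ]
mat [0.5497827  0.01292813 0.        ]
```

View pics/comp0.png

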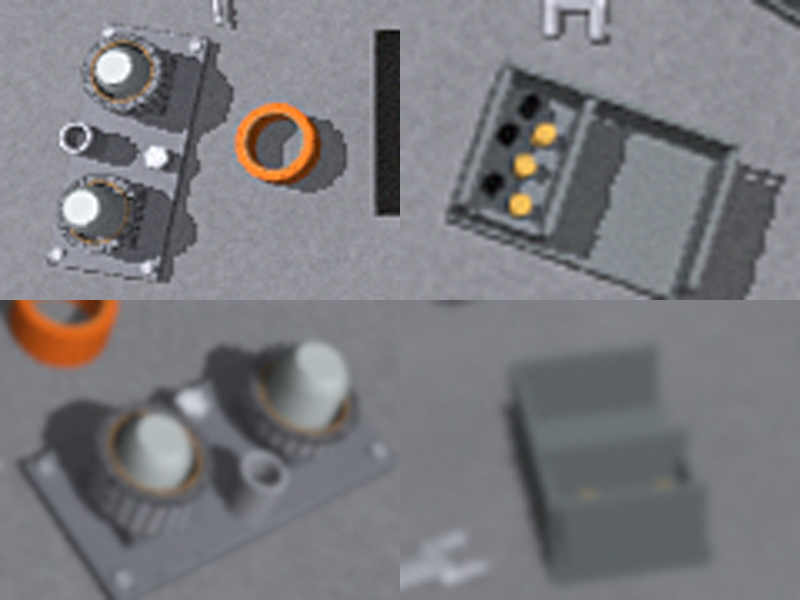

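View pics/wrist0.png

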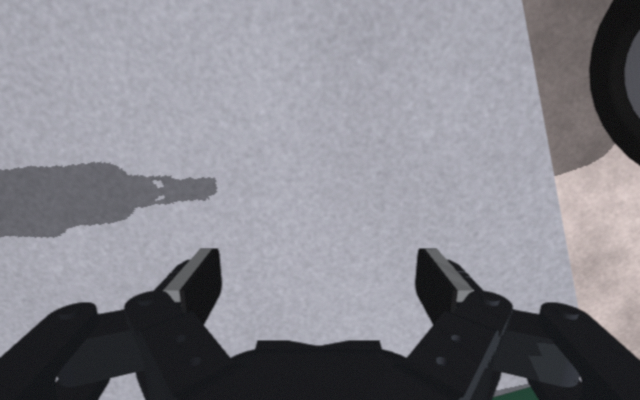

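The tall roll is on the far spindle (x≈0.575), and the target rack is the one at (0.55,-0.31), yawed about -20° with its pocket on the +y side. The wrist view shows only the bench and the fingers. Next I'll work out where to put the wrist camera.

Run:
```python
from h import *
s=observe();f=grab('wrist')
T=R.from_quat(s['eef_rot'],scalar_first=True).as_matrix()
print(T.round(3)); print('cam in tool',T.T@(f['xyz']-s['ee_pos'])*1000,'fwd',T.T@rot(f)@[0,0,-1])
```

```text
[[-0.938  0.346 -0.   ]
 [ 0.346  0.938 -0.001]
 [ 0.    -0.001 -1.   ]]
cam in tool [  65.11724195    1.20302721 -120.21074169] fwd [-2.58900475e-01 -7.75151297e-04  9.65903692e-01]
```

>>> step_arm:
  motion:
    - [[30,-16,2,1.3,-1],[30,-16,2,1.3,-1],[30,-16,2,1.3,-1],[30,-16,2,1.3,-1],[30,-16,2,1.3,-1],[30,-16,2,1.3,-1],[30,-16,2,1.3,-1],[30,-16,2,1.3,-1],[30,-16,2,1.3,-1],[30,-16,2,1.3,-1],[30,-16,2,1.3,-1],[30,-16,2,1.3,-1],[0,0,0,0,-1],[0,0,0,0,-1]]

```text
t: 1.65
ee_pos: [0.5422, 0.3, 0.2767]
eef_rot: [-0.001, 0.042, 0.999, -0.0]
force: [-0.1, 0.2, -0.1]
width: 0.999
grasp_force: 0.0
```

Run:
```python
from h import *
f=grab('wrist','w1.png');s=observe();print(s['ee_pos'],s['eef_rot'],f['xyz'])
```

```text
[0.54157848 0.30044709 0.27693419] [-4.79637678e-04  4.10305062e-02  9.99157774e-01 -9.63877008e-05] [0.47786796 0.30651578 0.39695415]
```

View pics/w1.png

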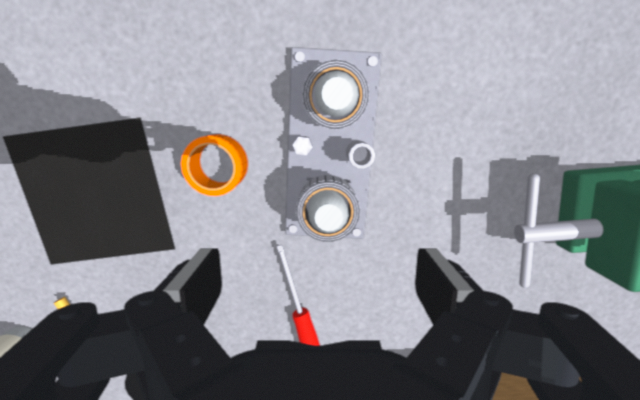

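The wrist view, where the image's down direction is +x, shows the tall roll at (329,212), the short one at (336,93), the nut at (302,145), the socket at (362,155) and the mat on the left.

```bash
cat >> h.py <<'E'
def blob(f,lo,hi,box,k=0):
    x0,y0,x1,y1=box; im=cv2.cvtColor(f['frame'],cv2.COLOR_RGB2HSV)[y0:y1,x0:x1]
    m=cv2.inRange(im,np.array(lo),np.array(hi))
    p=np.argwhere(m)[:,::-1]
    if len(p)<5: return None
    e=cv2.fitEllipse(cv2.convexHull(p.astype(np.float32))) if k else None
    return (p.mean(0)+[x0,y0]), len(p), (np.array(e[0])+[x0,y0],e[1]) if k else None
E
python3 - <<'E'
from h import *
w=grab('wrist');t=grab('top')
o=((8,90,60),(22,255,255))
for nm,bw,bt in[('tall',(290,170,370,250),(160,180,195,215)),('short',(295,50,375,135),(150,220,188,255))]:
    a=blob(w,*o,bw,1);b=blob(t,*o,bt,1);print(nm,a,b)
    if a and b:
        print(tri(ray(w,*a[2][0]),ray(t,*b[2][0])), plane(w,*a[2][0],.066 if nm=='tall' else .048))
    n=((0,0,225),(180,40,255));a=blob(w,*n,bw,1);b=blob(t,*n,bt,1);print('nose',a,b)
    if a and b: print(tri(ray(w,*a[0]),ray(t,*b[0])),plane(w,*a[0],.085),plane(t,*b[0],.085))
E
```

```text
tall (array([328.11498258, 213.61324042]), 287, (array([327.13809204, 212.06754303]), (47.781795501708984, 49.72370910644531))) (array([177.46666667, 195.96666667]), 30, (array([176.09421539, 195.98119259]), (17.49197006225586, 18.54573631286621)))
(array([0.57932774, 0.30779405, 0.06667493]), [np.float64(0.0002809972925814971), np.float64(0.0002809972925812635)]) [0.57981959 0.30787393 0.066     ]
nose (array([329.2262069 , 218.89241379]), 725, (array([325.3980484 , 228.21711731]), (44.43295669555664, 72.26148223876953))) (array([173.22077922, 195.18181818]), 77, (array([168.02937984, 199.06847763]), (17.99241065979004, 31.647611618041992)))
(array([0.57864767, 0.30880166, 0.08790459]), [np.float64(0.0017055981934791665), np.float64(0.0017055981934791038)]) [0.5813194  0.30937577 0.085     ] [0.57759788 0.30915733 0.085     ]
short (array([338.38819876,  92.97826087]), 322, (array([335.04764938,  94.96673203]), (51.88676452636719, 54.43513870239258))) (array([168.73333333, 239.2       ]), 15, (array([168.50629044, 238.16983986]), (17.415973663330078, 18.96178436279297)))
(array([0.46044668, 0.32566076, 0.04853484]), [np.float64(0.0002859887442468384), np.float64(0.0002859887442468324)]) [0.46068601 0.3255794  0.048     ]
nose (array([337.21965898,  89.13540622]), 997, (array([335.0663147 ,  67.28699684]), (78.50587463378906, 82.74396514892578))) (array([167.61607143, 234.82142857]), 112, (array([171.54577637, 238.50768661]), (31.553325653076172, 63.159175872802734)))
(array([0.46214417, 0.32410259, 0.06935183]), [np.float64(0.006227946870467915), np.float64(0.006227946870467903)]) [0.45753386 0.32593062 0.085     ] [0.46614878 0.31515437 0.085     ]
```

>>> step_arm:
  motion:
    - [[19,4,-30,-2,-1],[18,4,-30,-2,-1],[0,0,-40,0,-1],[0,0,-40,0,-1],[0,0,-30,0,-1],[0,0,-20,0,-1],[0,0,-10,0,-1],[0,0,0,0,-1],[0,0,0,0,-1]]

```text
t: 2.7
ee_pos: [0.5791, 0.3092, 0.0786]
eef_rot: [0.001, 0.075, 0.997, 0.0]
force: [-0.0, 0.0, 1.3]
width: 1.002
grasp_force: 0.0
```

Run:
```python
from h import *
f=grab('wrist','w2.png');s=observe();print(s['ee_pos'],s['eef_rot'],s['force'])
```

```text
[0.57942118 0.30919566 0.07904564] [1.02746427e-03 7.53452396e-02 9.97156751e-01 6.73328025e-04] [ 0.15258133 -0.47006563  0.66045861]
```

View pics/w2.png

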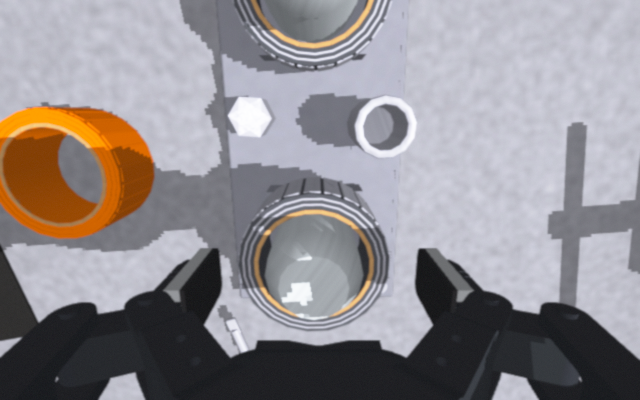

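The roll sits between the fingers, its centre at (314,263) against 318 for the finger midline. I'll go down and grip.

>>> step_arm:
  motion:
    - [[0,-1,-12,0,-1],[0,0,-12,0,-1],[0,0,-8,0,-1],[0,0,0,0,-1],[0,0,0,0,-0.6],[0,0,0,0,-0.4],[0,0,0,0,-0.2],[0,0,0,0,0],[0,0,0,0,0],[0,0,0,0,0]]
  squeeze: 50

```text
t: 3.75
ee_pos: [0.5791, 0.3075, 0.0456]
eef_rot: [0.0, 0.076, 0.997, 0.0]
force: [0.6, 0.3, 0.4]
width: 0.802
grasp_force: 57.2
```

>>> step_arm:
  motion:
    - [[0,0,4,0,0],[0,0,8,0,0],[0,0,10,0,0],[0,0,12,0,0],[0,0,15,0,0],[0,0,20,0,0],[0,0,20,0,0],[0,0,20,0,0],[0,0,15,0,0],[0,0,0,0,0],[0,0,0,0,0]]

```text
t: 4.85
ee_pos: [0.5791, 0.3076, 0.1698]
eef_rot: [0.0, 0.076, 0.997, 0.0]
force: [-0.4, -0.6, -4.0]
width: 0.805
grasp_force: 57.2
```

Run:
```python
from h import *
w=grab('wrist','w3.png');t=grab('top','top3.png');s=observe();print(s['ee_pos'],s['force'],s['width'],s['grasp_force'])
def quad(f,box,lo,hi):
    x0,y0,x1,y1=box;m=cv2.inRange(cv2.cvtColor(f['frame'],cv2.COLOR_RGB2HSV)[y0:y1,x0:x1],lo,hi)
    c=max(cv2.findContours(m,cv2.RETR_EXTERNAL,cv2.CHAIN_APPROX_NONE)[0],key=cv2.contourArea)
    return cv2.contourArea(c),cv2.minAreaRect(c+np.array([x0,y0]))
a,r=quad(t,(235,170,330,255),(0,0,0),(180,255,50));print(a,r)
for p in cv2.boxPoints(r): print(plane(t,*p,.003))
print('centre',plane(t,*r[0],.003))
```

```text
[0.57846104 0.30726506 0.16836584] [ 0.16020197  0.17907642 -2.99296199] 0.8050676079563466 57.22252260893583
2951.0 ((280.248046875, 210.44174194335938), (55.136051177978516, 56.30207061767578), 88.09085083007812)
[0.63212    0.10587851 0.003     ]
[ 0.63997485 -0.06551729  0.003     ]
[ 0.47199059 -0.07351843  0.003     ]
[0.46463516 0.09303014 0.003     ]
centre [0.55096972 0.0149638  0.003     ]
```

>>> step_arm:
  motion:
    - [[0,-10,0,-4,0],[-2,-20,0,-8,0],[-3,-28,0,-8,0],[-3,-28,0,-8,0],[-3,-28,0,-8,0],[-3,-28,0,-8,0],[-3,-28,0,-8,0],[-3,-28,0,-8,0],[-3,-28,0,-8,0],[-3,-28,0,-8,0],[-2,-20,-10,-8,0],[0,-12,-20,-8,0],[0,-6,-30,-8,0],[0,0,-30,-3,0],[0,0,-25,0,0],[0,0,-15,0,0],[0,0,0,0,0],[0,0,0,0,0]]

```text
t: 6.75
ee_pos: [0.5504, 0.0154, 0.0389]
eef_rot: [-0.0, 0.827, 0.562, -0.001]
force: [-0.1, -0.2, -3.4]
width: 0.804
grasp_force: 57.7
```

Run:
```python
from h import *
s=observe();print(s['t'],s['ee_pos'],s['eef_rot'],s['force'],s['width'],s['grasp_force'],s['joint_positions'])
```

```text
6.75 [0.55042759 0.01544531 0.03894919] [-3.80966026e-04  8.27423654e-01  5.61577798e-01 -5.73475192e-04] [-0.05802671 -0.24034183 -3.44564613] 0.8041388019196466 57.72832442075014 [ 2.80408051e-02  2.60936720e-01 -3.56316753e-01  9.54919594e-01
  2.49483714e-05  1.97705022e+00]
```

>>> step_arm:
  motion:
    - [[0,0,-8,0,0],[0,0,-6,0,0],[0,0,-2,0,0],[0,0,-1,0,0],[0,0,-1,0,0],[0,0,0,0,0],[0,0,0,0,0]]

```text
t: 7.45
ee_pos: [0.551, 0.0155, 0.0215]
eef_rot: [0.0, 0.827, 0.562, 0.0]
force: [0.3, -0.6, -3.1]
width: 0.8
grasp_force: 57.8
```

>>> step_arm:
  motion:
    - [[0,0,-1,0,0],[0,0,0,0,0]]

```text
t: 7.65
ee_pos: [0.5509, 0.0155, 0.0203]
eef_rot: [0.0, 0.827, 0.562, -0.0]
force: [0.0, -0.2, -3.2]
width: 0.804
grasp_force: 57.8
```

>>> step_arm:
  motion:
    - [[0,0,-1,0,0],[0,0,0,0,0]]

```text
t: 7.85
ee_pos: [0.5508, 0.0155, 0.0192]
eef_rot: [-0.0, 0.827, 0.562, -0.0]
force: [-0.9, -0.3, -3.8]
width: 0.802
grasp_force: 57.8
```

>>> step_arm:
  motion:
    - [[0,0,-0.7,0,0],[0,0,0,0,0]]

```text
t: 8.05
ee_pos: [0.5509, 0.0154, 0.0186]
eef_rot: [0.0, 0.827, 0.562, 0.0]
force: [-1.2, -0.2, -3.7]
width: 0.807
grasp_force: 57.8
```

>>> step_arm:
  motion:
    - [[0,0,-0.7,0,0],[0,0,0,0,0]]

```text
t: 8.25
ee_pos: [0.5509, 0.0155, 0.0185]
eef_rot: [0.0, 0.827, 0.562, 0.0]
force: [-3.0, -0.9, 4.0]
width: 0.799
grasp_force: 58.3
```

>>> step_arm:
  motion:
    - [[0,0,0,0,-0.6],[0,0,0,0,-1],[0,0,0,0,-1],[0,0,0,0,-1],[0,0,5,0,-1],[0,0,15,0,-1],[0,0,25,0,-1],[0,0,35,0,-1],[0,0,40,0,-1],[0,0,40,0,-1],[0,0,40,0,-1],[8,20,35,0,-1],[5,15,20,0,-1],[0,0,0,0,-1],[0,0,0,0,-1]]

```text
t: 9.75
ee_pos: [0.564, 0.0506, 0.2728]
eef_rot: [0.0, 0.827, 0.562, 0.0]
force: [-1.0, -0.7, -0.5]
width: 1.003
grasp_force: 0.0
```

Run:
```python
from h import *
w=grab('wrist','w4.png');t=grab('top','top4.png');s=observe();print(s['t'],s['ee_pos'],s['force'])
o=((8,90,60),(22,255,255))
u,v=proj(w,(.551,.0155,.039));U,V=proj(t,(.551,.0155,.039));print(u,v,U,V)
bx=lambda u,v,r:(int(max(u-r,0)),int(max(v-r,0)),int(u+r),int(v+r))
a=blob(w,*o,bx(u,v,60),1);b=blob(t,*o,bx(U,V,16),1);print(a,b)
if a: print(plane(w,*a[2][0],.039))
if a and b: print(tri(ray(w,*a[2][0]),ray(t,*b[2][0])))
```

```text
9.85 [0.5632402  0.05004658 0.27150994] [-0.17200615  0.20961859  0.17559215]
318.65733007569867 207.12501442818632 278.97389663491407 208.42038361115775
(array([318.07964602, 204.12094395]), 339, (array([318.42833328, 206.81155396]), (44.73478698730469, 46.668453216552734))) (array([279.14, 208.84]), 50, (array([278.96331787, 208.70168495]), (17.383378982543945, 18.011423110961914)))
[0.55089516 0.01594185 0.039     ]
(array([0.55058602, 0.01557618, 0.03729514]), [np.float64(0.00016051247838257227), np.float64(0.00016051247838271408)])
```

View pics/w4.png

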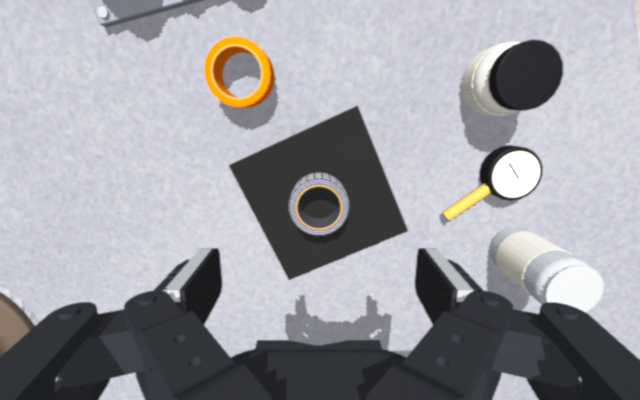

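The roll (319,205) lies flat on the mat and within it. Next I'll look at the bay.

>>> step_arm:
  motion:
    - [[0,-15,1,0,-1],[-1,-28,1,0,-1],[-1,-28,1,0,-1],[-1,-28,1,0,-1],[-1,-28,1,0,-1],[-1,-28,1,0,-1],[-1,-28,1,0,-1],[-1,-28,1,0,-1],[-1,-28,1,0,-1],[-1,-28,1,0,-1],[-1,-28,1,0,-1],[-1,-28,1,0,-1],[-1,-28,1,0,-1],[0,0,0,0,-1],[0,0,0,0,-1]]

```text
t: 11.35
ee_pos: [0.5508, -0.3018, 0.2849]
eef_rot: [-0.001, 0.828, 0.561, -0.0]
force: [0.1, -0.3, -0.1]
width: 1.004
grasp_force: 0.0
```

Run:
```python
from h import *
w=grab('wrist','w5.png');s=observe();print(s['t'],s['ee_pos'],s['force'])
```

```text
11.4 [ 0.55105652 -0.30095176  0.2851888 ] [-0.36504706  0.49096094 -0.24923738]
```

View pics/w5.png

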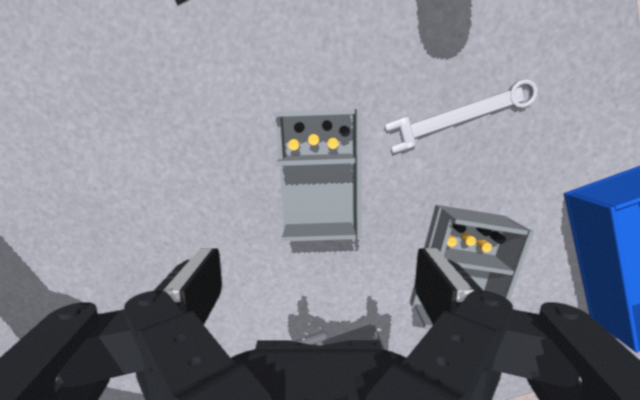

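The rack sits almost square in this view. Its pocket with the caps is at rows 115–160, the bay at rows 162–240, columns 283–357, the back wall on the right and the open front on the left. I'll zoom in.

Run:
```python
from h import *
w=cv2.imread('pics/w5.png');t=cv2.imread('pics/top4.png')
a=cv2.resize(w[105:255,265:375],None,fx=4,fy=4,interpolation=cv2.INTER_CUBIC)
b=cv2.resize(t[178:253,355:427],(350,364),interpolation=cv2.INTER_CUBIC)
b=np.vstack([b,np.zeros((236,350,3),np.uint8)])
for i in range(0,600,40): cv2.putText(a,str(105+i//4),(0,i+4),0,.35,(0,0,255)); 
for i in range(0,440,40): cv2.putText(a,str(265+i//4),(i-8,10),0,.35,(0,0,255))
cv2.imwrite('pics/z5.png',np.hstack([a,b]))
```

```text
(no output)
```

View pics/z5.png

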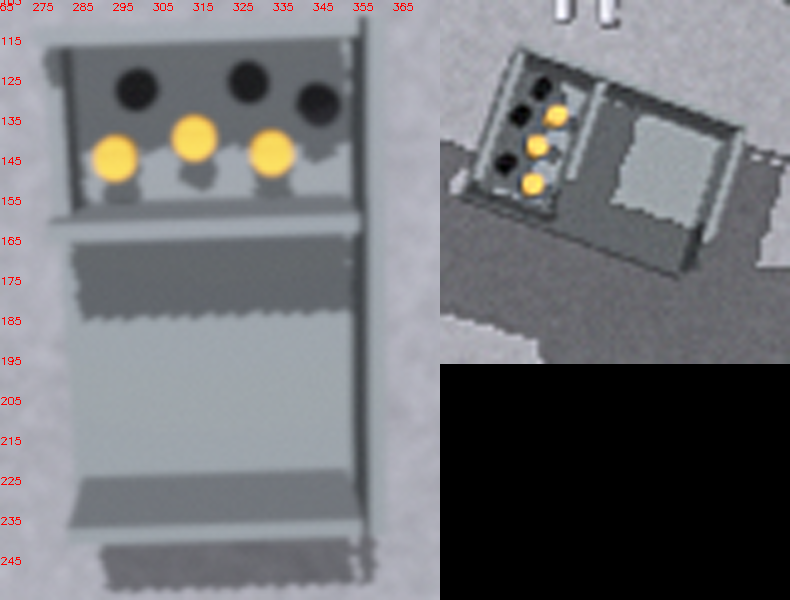

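Run:
```python
from h import *
s=observe();w=grab('wrist')
P=lambda x,y,z:plane(w,265+x/4,105+y/4,z)
dl,dr=P(60,242,.06),P(355,235,.06);fl,fr=P(70,529,.06),P(360,519,.06)
FL,FR=P(83,478,.015),P(350,470,.015);wl,wf=P(52,232,.06),P(68,536,.06);ul=P(76,320,.015);br=P(352,300,.015)
for n,a,b in[('div',dl,dr),('far',fl,fr),('floor',FL,FR)]:
    d=b-a;print(n,a.round(4),b.round(4),np.degrees(np.arctan2(d[1],d[0])),np.linalg.norm(d))
print('fronts',wl,wf,ul,'back',br)
yaw=np.radians(-22)
for k in(0,):
    d=(dr-dl)/np.linalg.norm(dr-dl)+(fr-fl)/np.linalg.norm(fr-fl)+(FR-FL)/np.linalg.norm(FR-FL);d/=np.linalg.norm(d)
    n=np.array([-d[1],d[0],0]);print('yaw',np.degrees(np.arctan2(d[1],d[0])))
    print('y: div',(dl@n,dr@n),'far',(fl@n,fr@n),'floorfoot',(FL@n,FR@n))
    print('x: front',[q@d for q in(wl,wf,FL,ul)],'back foot',[q@d for q in(FR,br)])
    yc=(dl@n+dr@n+fl@n+fr@n)/4;xc=(np.mean([q@d for q in(wl,wf,FL,ul)])+np.mean([q@d for q in(FR,br)]))/2
    c=xc*d+yc*n;c[2]=.015;print('centre',c,'d',d,'topproj',proj(grab('top'),c),'grip point',c-.0295*d)
r=R.from_quat(s['eef_rot'],scalar_first=True).as_matrix();print('tooly yaw',np.degrees(np.arctan2(r[1,1],r[0,1])),s['ee_pos'])
# heights from two views: top-view corners of the same features
t=grab('top')
for n,u,v,q in[('div back end',355+603/1,0,0)][:0]: pass
pt=lambda x,y:(355+(x-440)*72/350,178+y*75/364)
for n,wp,tp in[('far inner back corner top',(360,519),(742-8,128)),('floor FL',(83,478),(680,272)),('cap2',(193,138),(538,146)),('div front end',(60,241),(571,180))]:
    print(n,tri(ray(w,265+wp[0]/4,105+wp[1]/4),ray(t,*pt(*tp))))
```

```text
div [ 0.5173 -0.2747  0.06  ] [ 0.5915 -0.3024  0.06  ] -20.427520633888932 0.07913416243393036
far [ 0.4871 -0.3513  0.06  ] [ 0.5648 -0.3791  0.06  ] -19.664762419924667 0.08256183032040353
floor [ 0.4862 -0.3515  0.015 ] [ 0.5661 -0.3805  0.015 ] -19.964315910318287 0.0849926676118136
fronts [ 0.51641615 -0.27148009  0.06      ] [ 0.48568361 -0.35305472  0.06      ] [ 0.50457087 -0.30340388  0.015     ] back [ 0.58571319 -0.32907972  0.015     ]
yaw -20.018865920609148
y: div (np.float64(-0.08105256613838516), np.float64(-0.0816169754989837)) far (np.float64(-0.1633454685924931), np.float64(-0.1628352172742185)) floorfoot (np.float64(-0.16382265772657378), np.float64(-0.16374173815044032))
x: front [np.float64(0.5781499178716359), np.float64(0.5771996420726454), np.float64(0.5771677928244993), np.float64(0.5779487858395757)] back foot [np.float64(0.6621604219154646), np.float64(0.662978077214013)]
centre [ 0.54078988 -0.32710458  0.015     ] d [ 0.93957995 -0.34232954  0.        ] topproj (np.float64(394.8662432751236), np.float64(214.43469986889158)) grip point [ 0.51307227 -0.31700586  0.015     ]
tooly yaw -21.73639322406504 [ 0.55105652 -0.30095176  0.2851888 ]
far inner back corner top (array([ 0.56434605, -0.37892496,  0.05854831]), [np.float64(0.0008172330516421594), np.float64(0.0008172330516419371)])
floor FL (array([ 0.48377555, -0.35525634,  0.00413501]), [np.float64(0.0006106194766873971), np.float64(0.0006106194766872061)])
cap2 (array([ 0.55856854, -0.26636616,  0.02224953]), [np.float64(0.0014477977450502077), np.float64(0.001447797745050208)])
div front end (array([ 0.52476371, -0.27137257,  0.10526496]), [np.float64(0.0015172247385960862), np.float64(0.0015172247385961733)])
```

>>> step_arm:
  motion:
    - [[-2,15,0,0.9,0.06],[-2,26,0,0.8,0.06],[-2,26,0,0,0.06],[-2,26,0,0,0.06],[-2,26,0,0,0.06],[-2,26,0,0,0.06],[-2,26,0,0,0.06],[-2,26,0,0,0.06],[-2,26,0,0,0.06],[-2,26,-10,0,0.06],[-2,26,-20,0,0.06],[-2,26,-30,0,0.06],[-2,26,-30,0,0.06],[-2,0,-30,0,0.06],[0,0,-30,0,0.06],[0,0,-25,0,0.06],[0,0,-15,0,0.06],[0,0,0,0,0.06],[0,0,0,0,0.06]]
  squeeze: 60

```text
t: 13.45
ee_pos: [0.5235, 0.0273, 0.0965]
eef_rot: [-0.0, 0.819, 0.574, 0.0]
force: [0.7, -0.5, -0.0]
width: 0.471
grasp_force: 0.0
```

Run:
```python
from h import *
w=grab('wrist','w6.png');s=observe();print(s['t'],s['ee_pos'],s['force'],s['width'])
r=R.from_quat(s['eef_rot'],scalar_first=True).as_matrix();print('tooly yaw',np.degrees(np.arctan2(r[1,1],r[0,1])))
u,v=proj(w,(.5508,.0157,.039));print(u,v)
u,v=int(u),int(v)
a=blob(w,(8,90,60),(22,255,255),(u-110,max(0,v-110),u+110,min(400,v+110)),1);print(a)
print(plane(w,*a[2][0],.039))
```

```text
13.5 [0.52406494 0.02713838 0.09707635] [0.95996186 0.08717245 0.37100747] 0.46905414471184903
tooly yaw -19.90730147161156
368.5182325178862 233.424214513524
(array([367.27204503, 224.41275797]), 533, (array([369.62322998, 232.15232086]), (85.1484603881836, 91.66973876953125)))
[0.55164601 0.01623401 0.039     ]
```

View pics/w6.png

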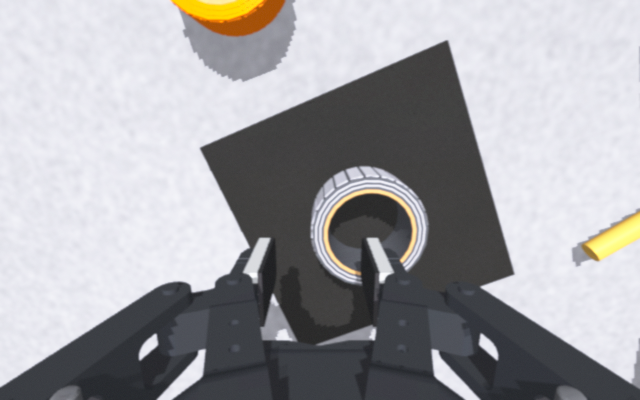

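The inner finger (375,260) is over the hole and the outer finger (262,265) is outside the ring. Going down now.

>>> step_arm:
  motion:
    - [[0,-1,-25,0,0.06],[0,0,-20,0,0.06],[0,0,-12,0,0.06],[0,0,-6,0,0.06],[0,0,-4,0,0.06],[0,0,0,0,0.06],[0,0,0,0,0.06]]

```text
t: 14.2
ee_pos: [0.5244, 0.0255, 0.0297]
eef_rot: [0.0, 0.819, 0.574, 0.001]
force: [0.2, -0.0, -0.1]
width: 0.469
grasp_force: 0.0
```

>>> step_arm:
  motion:
    - [[0,0,0,0,0.3],[0,0,0,0,0.5],[0,0,0,0,0.7],[0,0,0,0,0.9],[0,0,0,0,1],[0,0,0,0,1],[0,0,0,0,1]]
  squeeze: 60

```text
t: 14.9
ee_pos: [0.524, 0.0254, 0.0293]
eef_rot: [0.0, 0.819, 0.574, 0.0]
force: [-1.4, -1.1, 5.8]
width: 0.12
grasp_force: 60.4
```

>>> step_arm:
  motion:
    - [[0,0,3,0,1],[0,0,5,0,1],[0,0,12,0,1],[0,0,20,0,1],[0,0,25,0,1],[0,0,25,0,1],[0,0,20,0,1],[0,0,10,0,1],[0,0,0,0,1],[0,0,0,0,1]]

```text
t: 15.9
ee_pos: [0.5236, 0.0255, 0.1483]
eef_rot: [-0.0, 0.819, 0.574, -0.0]
force: [0.4, 0.3, -3.0]
width: 0.12
grasp_force: 60.1
```

Run:
```python
from h import *
w=grab('wrist','w7.png');sc=grab('scene','s7.png');t=grab('top','t7.png');s=observe();print(s['t'],s['ee_pos'],s['force'],s['wrist_torque'],s['width'],s['grasp_force'])
r=R.from_quat(s['eef_rot'],scalar_first=True).as_matrix();yw=np.arctan2(r[1,1],r[0,1]);print('tooly yaw',np.degrees(yw))
d=np.array([np.cos(yw),np.sin(yw),0]);n=np.array([-d[1],d[0],0])
c=s['ee_pos']+.0295*d;zt=.039+s['ee_pos'][2]-.0295;print('expected top centre',c,zt)
c[2]=zt
u,v=proj(w,c);print(u,v);u,v=int(u),int(v)
a=blob(w,(8,90,60),(22,255,255),(u-110,max(0,v-110),u+70,min(400,v+110)),1);print(a)
q=plane(w,*a[2][0],zt);print('wrist',q,'along',(q-s['ee_pos'])@d,(q-s['ee_pos'])@n)
U,V=map(int,proj(t,c));b=blob(t,(8,90,60),(22,255,255),(U-15,V-15,U+15,V+15),1);print(b)
if b: print(tri(ray(w,*a[2][0]),ray(t,*b[2][0])))
```

```text
16.05 [0.52313913 0.0254283  0.14757711] [ 0.49558144 -0.64378795 -2.7746218 ] [0.05300926 0.11245334 0.0288482 ] 0.1194253116934842 60.11491626938689
tooly yaw -19.973195735953787
expected top centre [0.55086478 0.01535168 0.14757711] 0.1570771096105585
393.06728755727914 291.890775480566
(array([392.26782884, 264.12044374]), 631, (array([394.14950562, 287.08501434]), (124.44182586669922, 141.18028259277344)))
wrist [0.55184708 0.01719542 0.15707711] along 0.029793434569727953 0.0020683883904692073
(array([283.        , 201.58333333]), 12, (array([280.68122673, 201.12240982]), (7.337000370025635, 14.064298629760742)))
(array([0.55379591, 0.00247948, 0.13433921]), [np.float64(0.0009163661069531374), np.float64(0.0009163661069530892)])
```

>>> step_arm:
  motion:
    - [[0,-10,0,0,1],[-1,-20,0,0,1],[-1,-28,0,0,1],[-1,-28,0,0,1],[-1,-28,0,0,1],[-1,-28,0,0,1],[-1,-28,0,0,1],[-1,-28,0,0,1],[-1,-28,0,0,1],[-1,-28,0,0,1],[-1,-28,0,0,1],[0,-28,0,0,1],[0,-20,0,0,1],[0,-13,0,0,1],[0,0,-20,0,1],[0,0,-15,0,1],[0,0,0,0,1],[0,0,0,0,1]]

```text
t: 17.85
ee_pos: [0.5137, -0.3172, 0.1138]
eef_rot: [-0.0, 0.819, 0.574, -0.0]
force: [0.6, -0.1, -2.4]
width: 0.117
grasp_force: 60.3
```

```bash
cat > chk.py <<'E'
from h import *
# roll ring (cardboard + outer silhouette) checked against expectation
w=grab('wrist');t=grab('top');s=observe();print(s['t'],s['ee_pos'],s['force'],s['wrist_torque'],s['width'])
r=R.from_quat(s['eef_rot'],scalar_first=True).as_matrix();yw=np.arctan2(r[1,1],r[0,1]);print('yaw',np.degrees(yw))
d=np.array([np.cos(yw),np.sin(yw),0]);n=np.array([-d[1],d[0],0])
zt=.039+s['ee_pos'][2]-.0295;c=s['ee_pos']+.0295*d;c[2]=zt
u,v=map(int,proj(w,c));x0,y0=u-110,max(0,v-110)
im=cv2.cvtColor(w['frame'],cv2.COLOR_RGB2HSV)[y0:min(400,v+110),x0:u+80]
m=cv2.inRange(im,(8,90,60),(22,255,255));p=np.argwhere(m)[:,::-1]+[x0,y0]
q=np.array([plane(w,a,b,zt) for a,b in p])-s['ee_pos'];X=q@d;Y=q@n
# algebraic circle fit on the visible cardboard
A=np.c_[X,Y,np.ones(len(X))];k=np.linalg.lstsq(A,X**2+Y**2,rcond=None)[0]
print('circle centre along,side',k[0]/2,k[1]/2,'r',np.sqrt(k[2]+k[0]**2/4+k[1]**2/4),'npix',len(X),'X range',X.min(),X.max(),'Y',Y.min(),Y.max())
cc=s['ee_pos']+d*k[0]/2+n*k[1]/2;print('roll centre',cc[:2])
D=np.array([.9396,-.3423]);N=np.array([.3423,.9396]);e=cc[:2]-[.5417,-.3275];print('in bay mm',e@D*1000,e@N*1000)
E
python3 chk.py
```

```text
17.95 [ 0.51439063 -0.31755026  0.11490212] [ 0.43552726  0.12537871 -3.46275716] [ 0.02609808  0.11277005 -0.04089304] 0.12019896268574451
yaw -19.942598553352575
circle centre along,side 0.028246957201152053 0.0016217862877819411 r 0.02554036466193286 npix 1359 X range 0.0017229672473953973 0.05484868352714016 Y -0.019497956165872247 0.02781792936014803
roll centre [ 0.54149691 -0.32566016]
in bay mm -0.8206026121834148 1.6591983317352965
```

>>> step_arm:
  motion:
    - [[0,-1,-12,0,1],[0,0,-16,0,1],[0,0,-16,0,1],[0,0,-12,0,1],[0,0,-7,0,1],[0,0,-4,0,1],[0,0,0,0,1],[0,0,0,0,1]]

```text
t: 18.75
ee_pos: [0.5143, -0.3188, 0.0475]
eef_rot: [0.0, 0.819, 0.574, 0.0]
force: [0.6, 0.2, -2.2]
width: 0.12
grasp_force: 60.2
```

>>> step_arm:
  motion:
    - [[0,0,-1.5,0,1],[0,0,0,0,1]]

```text
t: 18.95
ee_pos: [0.5141, -0.3187, 0.0458]
eef_rot: [0.0, 0.819, 0.574, 0.0]
force: [0.1, 0.4, -2.2]
width: 0.118
grasp_force: 60.3
```

>>> step_arm:
  motion:
    - [[0,0,-1,0,1],[0,0,0,0,1]]

```text
t: 19.15
ee_pos: [0.5139, -0.3185, 0.0445]
eef_rot: [0.0, 0.819, 0.574, 0.0]
force: [0.3, 0.7, -3.7]
width: 0.116
grasp_force: 60.3
```

>>> step_arm:
  motion:
    - [[0,0,-1,0,1],[0,0,0,0,1]]

```text
t: 19.35
ee_pos: [0.5138, -0.3185, 0.0433]
eef_rot: [-0.0, 0.819, 0.574, -0.0]
force: [-0.0, 0.4, -3.2]
width: 0.119
grasp_force: 60.3
```

>>> step_arm:
  motion:
    - [[0,0,-1,0,1],[0,0,0,0,1]]

```text
t: 19.55
ee_pos: [0.5138, -0.3185, 0.0422]
eef_rot: [-0.0, 0.819, 0.574, -0.0]
force: [-0.6, -0.0, -2.4]
width: 0.121
grasp_force: 60.3
```

>>> step_arm:
  motion:
    - [[0,0,-0.7,0,1],[0,0,0,0,1]]

```text
t: 19.75
ee_pos: [0.5138, -0.3185, 0.0416]
eef_rot: [-0.0, 0.819, 0.574, -0.0]
force: [0.5, 0.9, -3.1]
width: 0.121
grasp_force: 60.3
```

>>> step_arm:
  motion:
    - [[0,0,-0.7,0,1],[0,0,0,0,1]]

```text
t: 19.95
ee_pos: [0.514, -0.3185, 0.0413]
eef_rot: [0.0, 0.819, 0.574, 0.0]
force: [-0.7, 0.8, 0.7]
width: 0.118
grasp_force: 60.6
```

>>> step_arm:
  motion:
    - [[0,0,-0.4,0,1],[0,0,0,0,0.8],[0,0,0,0,0.5],[0,0,0,0,0.2],[0,0,0,0,0.1],[0,0,0,0,0.1],[0,0,0,0,0.1]]

```text
t: 20.65
ee_pos: [0.5139, -0.3186, 0.0405]
eef_rot: [0.0, 0.819, 0.574, -0.0]
force: [-0.6, -0.2, -0.1]
width: 0.447
grasp_force: 0.0
```

>>> step_arm:
  motion:
    - [[0,0,4,0,0.1],[0,0,10,0,0.1],[0,0,20,0,0.1],[0,0,30,0,0.1],[0,0,35,0,0.1],[0,0,35,0,0.1],[0,0,35,0,0.1],[10,20,35,0,0.1],[10,20,30,0,0.1],[10,10,10,0,0.1],[0,0,0,0,0.1],[0,0,0,0,0.1]]

```text
t: 21.85
ee_pos: [0.5438, -0.2686, 0.2846]
eef_rot: [0.0, 0.819, 0.574, -0.0]
force: [0.3, -0.1, -0.1]
width: 0.45
grasp_force: 0.0
```

Run:
```python
from h import *
w=grab('wrist','w8.png');t=grab('top','t8.png');s=observe();print(s['t'],s['ee_pos'],s['force'],s['width'])
o=((8,90,60),(21,255,255));c=(.5417,-.3275,.051)
u,v=map(int,proj(w,c));U,V=map(int,proj(t,c));print(u,v,U,V)
D=np.array([.9396,-.3423]);N=np.array([.3423,.9396])
a=blob(w,*o,(u-32,v-32,u+32,v+32),1);b=blob(t,*o,(U-11,V-11,U+11,V+11),1);print(a,b)
q=plane(w,*a[2][0],.051);e=q[:2]-c[:2];print(q,'in bay',e@D*1000,e@N*1000)
if b: print('tri',tri(ray(w,*a[2][0]),ray(t,*b[2][0])))
```

```text
21.95 [ 0.54312083 -0.26885529  0.28352316] [-0.80906441 -0.43650142 -0.55540806] 0.45007152438787823
333 222 397 212
(array([334.28888889, 223.25555556]), 270, (array([333.52991104, 222.5292511 ]), (43.63540267944336, 46.228031158447266))) None
[ 0.54156854 -0.32724223  0.051     ] in bay -0.21175716663703284 0.1971988601115783
```

```bash
python3 -c "
from cell import *
print(hand_in())"
```

```text
the job is handed in; nothing more can be done
None
```

The tall roll came straight up off its spindle, was laid on the mat and released, then re-gripped and set down on the bay floor; the last wrist picture put it within about 0.3 mm of the bay's measured centre, and the job was handed in at about 22 s.

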